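Unclamp the sharpening stone and lay it across its drip pan

TASK

The sharpening stone is finished with: slide the jaw of the sloping holder open, lift the stone out, and lay it across the steel drip pan to drain, face up, level and lengthwise in the middle, its board resting in the notches of both end walls. Lower it all the way down before letting go, leave the jaw open, and do not push the pan or the little white cup about.

Things in the scene. Friction and masses are not known exactly. Their poses are not given: they have to be found in the camera images.
- stone: Grey sharpening stone glued on a wooden board: 160 mm long (its y axis), 50 mm wide (x), 34 mm thick (z, out of the grey face); origin at the centre of the board's underside. Board 12 mm thick; the grey stone on it 22 mm thick, as wide, but 136 mm long, so the board sticks out 12 mm at each end. 0.4 to 0.65 kg. Starts clamped on the sloping bed. Grip it across its width, midway along.
- holder: Fixed sharpening station. Origin at its underside, below the stone's middle; z up, y along the stone towards the sliding jaw, x uphill, away from the robot (yaw within 0.2 rad). Black base 150 mm (x) by 290 mm (y -110 to 180). A fixed stop 20 mm high touches the stone's -y end; two stops 10 mm high at y = +-55 mm hold its lower long edge; elsewhere its long sides are free for fingers.
- bed (a point): Centre of the aluminium bed's top face, under the stone, 75 mm above the table. The bed is 72 mm wide and slopes 25 degrees about the holder's y: its normal is (-0.423, 0, 0.906) in the holder's frame, leaning towards the robot. The stone's x axis points up the slope.
- rail (a point): Middle of a fixed round steel guide rail above the stone, 12 mm thick, along the holder's y from -95 to 165 mm at its x = 12 mm, 235 mm above the table, on bars at x = 62 mm at both ends. It bars a gripper coming straight down on the stone: come square to the bed, tool tilted 25 degrees, and draw the stone out along the bed's normal.
- jaw (a joint): Sliding jaw at the holder's +y end, in m: 0 to 0.004 = shut on the stone, 0.045 = fully open (end stop). It slides along the holder's +y with about 4 N of friction and stays where it is left. Its lip reaches 10 mm over the end of the stone's board: the stone cannot be lifted until it has slid at least 15 mm.
- jaw_tab (a point): Grip point on the jaw's upright black tab, mid-thickness, 10 mm below the tab's top. The tab stands square to the sloping bed, 55 mm tall above the jaw's block, 16 mm thick along the slide (y), 30 mm wide across. Moves with the jaw.
- pan: Loose steel drip pan, open on top, 130 mm long (x axis), 96 mm wide (y), 0.9 kg; origin at the centre of its underside. Walls 4 mm thick, side walls 40 mm high. Each end wall (x = +-63 mm) has a notch 64 mm wide, its floor 40 mm above the origin, between ears 52 mm high. The stone's board lies in both notches, along the pan's x either way round, 15 mm sticking out at each end.
- cup: Bystander: small white cup, 54 mm across, 50 mm tall, standing just in front of the holder, on the robot's side; leave alone.
There are look-alikes about, which are no part of the job. What is meant by the stone is not blue, and is the smaller of those in its own colour.

How it is judged (in metres and radians):
On the way, in this order (a step that is already met when the one before it is completed fails the run):
1. the jaw is slid open by 15 mm or more while the stone still lies on the bed (value of joint jaw above 0.015 m and distance of stone from where it was at the start of the episode below 0.03 m), for 0.1 s.
2. the stone is lifted clear of the holder (z of stone in the frame of holder above 0.115 m and contact force between stone and holder below 0.1 N), for 0.1 s.
3. the stone is lowered onto the pan's notches (within 8 mm) while still held by the fingers (z of stone in the frame of pan between 0.034 and 0.048 m and x of stone in the frame of pan between -0.02 and 0.02 m and y of stone in the frame of pan between -0.015 and 0.015 m and contact force between the fingers and stone above 1 N), for 0.05 s.
At the end, for the whole second after the job is handed in: Stone at rest, face up, in both end notches: underside 40 mm above the pan's underside within 4 mm, centred within 13 mm along and 10 mm across the pan, level within 0.06 rad, lengthwise along the pan within 0.2 rad (either way round); pan level within 0.06 rad; jaw open 15 mm or more (z of stone in the frame of pan between 0.036 and 0.044 m and x of stone in the frame of pan between -0.013 and 0.013 m and y of stone in the frame of pan between -0.01 and 0.01 m and angle between each of stone, pan's own z axis and vertical below 0.06 rad and angle between the y axis of stone and the x axis of pan, either way round below 0.2 rad and linear speed of each of stone, pan below 0.02 m/s and value of joint jaw above 0.015 m); the robot touches nothing.
It fails at once if the pan is pushed more than 40 mm from its place (distance of pan from where it was at the start of the episode above 0.04 m).
It fails at once if the cup is moved more than 40 mm (distance of cup from where it was at the start of the episode above 0.04 m).
It also fails if it takes over 67 s, if anything falls off the work surface, if the arm or the gripper's body presses on something with over 40 N, if the wrist force passes 120 N, or if a joint passes its speed limit or range.

ROBOT

A 6-joint arm with a two-finger parallel gripper is mounted at the origin on the work surface. World frame = base frame: x ahead of the robot, y to its left, z up, the work surface at z = 0. Lengths are in mm, angles in rad, forces in N, time in s.
With the tool pointing down it reaches from about 350 to 875 mm from the base axis. Payload 4.2 kg.
Tool frame: the origin (TCP) lies midway between the tips of the shut fingers; the grasp point (between the pads) lies 19 mm behind it (arm.tcp_to_grasp is the distance from the TCP to the grasp point, in mm); z points along the fingers, y is the line along which they close (so a half turn about z gives the same grasp; the last joint's range is limited). The gripper opens to 85 mm and grips with 20 to 120 N. Pads are 22 mm wide; open, the fingers measure 114 mm over their backs; the gripper's body (76 mm by 85 mm) begins 54 mm behind the grasp point. The pads swing forward as they close: fully open they stand 13 mm farther back than shut.
Start: joints at [1.461, 0.385, 0.008, 0, -1.194, -0.259], TCP at [225.277, 582.966, 231.312] pointing down, gripper open.
Joint ranges: [-3.14, 3.14], [-1.21, 2.06], [-1.07, 1.41], [-3.16, 2.05], [-2.99, -0.16], [-3.1, 3.1]. Speed limits (rad/s): [2.79, 2.79, 3.14, 3.14, 3.14, 3.14].

INTERFACE

Orientations are given as a unit quaternion [x, y, z, w].
In Python, from bench import arm, get_image gives the robot as it stands.
- The arm moves only by the tool drive_tool, never from a script. Its argument "deltas" is a list of rows, each a list of 2 entries, a list of its own where there are three numbers: the shift along the tool's x, y, z in cm, then the turn, a rotation vector about the tool's x, y, z in degrees. In form: [[[x, y, z], [ax, ay, az]], ...]. A call has 1 to 12 rows; each row shifts and turns the commanded pose from where the row before left it, along the tool's axes as they then stand; what a row does not reach is not made up. A row lasts 1/10 s, in which the tool goes at most 50 mm and 8.59 degrees, less where a joint would pass 70% of its speed; a pose out of reach is approached as far as the arm can. A call with a gripper value outside its range is refused whole. "claw" is the finger opening in cm, from 0 to 8.54, set as the call begins (left out, the last holds). The fingers move at their own pace and stop on an object; the grip force is fixed at half the most. Time passes only in rows, so rows that do not move let the fingers close. It gives the time, the measured TCP pose, the force, the opening and the grip force at its end, in the units of the state.
- arm.read_state(): the state, without advancing time (a new reading comes with each control period).
- get_image(name): name is "scene" or "top" or "wrist"; returns a dict with "img" (480x640x3 uint8, red, green, blue), "fx", "fy", "cx", "cy" (pixels), "eye" and "orientation" of the camera in the world; the wrist camera has in their place "mount" (4x4, takes a point from camera to tool coordinates, whose origin is the TCP and whose axes are the flange's). Camera axes: x right, y down, z forward; pixel columns grow to the right and rows downward; lengths in mm; the calibration is good to about 2 mm. The wrist camera is an equidistant fisheye: a pixel r from the principal point sees the ray r / f radians off the axis. A picture is of the moment at which its call begins: read the wrist's pose just before it. There is no depth.
- arm.job_done(): hands the job in; it is judged then, once.
The state is a dict: "clock": time; "joints": joint angles; "joint_vel": joint speeds; "joint_efforts": joint torques, N m; "position": TCP position; "ee_rot": TCP orientation; "contact_force": force on the tool from outside, world axes, zero at the start; "wrist_torque": the same for the moment, N m; "gripper_width": finger opening in mm; "grasp_force": force on a finger pad.
Only numpy, scipy, OpenCV 4.12 (cv2) and the standard library are available. Lean on these libraries where they do the work, as an engineer would, in place of code of your own. Each camera call takes 0.05 s, during which the arm holds its last target. There are 200 camera calls.

## Working session

There is one attempt and no reset: what is moved stays moved. The work goes in short steps, Python scripts to look and compute and a tool call to move; the robot and the scene stay as the last step left them, time stands still between calls to the robot, and variables do not carry over. Pictures are saved under pics/ and viewed, at most 10 in all, crops included, and the job is handed in when it is done.

Besides the shell and the picture viewer there is one more tool, called after ">>>" in YAML: its name, and indented under it one key for each argument. drive_tool: Moves the arm, as the interface text tells. Its arguments: {"type":"object","properties":{"deltas":{"type":"array"},"claw":{"type":"number"}},"required":["deltas"]}

```bash
mkdir -p pics; ls
cat > h.py <<'E'
import numpy as np, cv2
from scipy.spatial.transform import Rotation as R
from bench import arm, get_image
def save(n,f):
    d=get_image(n); cv2.imwrite('pics/'+f,d['img'][:,:,::-1]); np.save('pics/'+f[:-4]+'.npy',d,allow_pickle=True); return d
def load(f): return np.load('pics/'+f+'.npy',allow_pickle=True).item()
E
python3 - <<'E'
from h import *
s=arm.read_state(); print(s, arm.tcp_to_grasp)
for n in('scene','top'):
    d=save(n,n+'0.png'); print({k:v for k,v in d.items() if k!='img'})
E
```

```text
pics
{'clock': 0.0, 'joints': array([ 1.46060726e+00,  3.85590067e-01,  6.63928051e-03, -5.01887799e-04,
       -1.19399591e+00, -2.58583748e-01]), 'joint_vel': array([-0.00093831,  0.00159477,  0.00085988,  0.0002901 ,  0.00043332,
        0.00202612]), 'joint_efforts': array([ 8.72661549e-04, -3.92292166e+01,  1.88399827e+01,  4.18606728e+00,
       -4.69198159e-03,  2.55731990e-06]), 'position': array([225.07574641, 582.44874126, 230.20618804]), 'ee_rot': array([ 9.83031360e-01, -1.83434278e-01, -1.52895559e-04,  1.08951612e-03]), 'contact_force': array([-1.48902628, -0.02889025,  0.06018664]), 'wrist_torque': array([ 0.01506103, -0.05138678, -0.02118889]), 'grasp_force': 0.0, 'gripper_width': 85.48182234878863} 18.700000000000003
{'fx': 458.5296559767818, 'fy': 458.5296559767818, 'cx': 324.6079197897008, 'cy': 237.5765396606708, 'eye': array([963.15421799, 281.37081686, 943.97115821]), 'orientation': array([ 0.4269684 ,  0.85536006, -0.26336624, -0.1292106 ])}
{'fx': 536.5987379093623, 'fy': 536.5987379093623, 'cx': 311.3647050685946, 'cy': 237.4359316622787, 'eye': array([ 410.10444792,  -17.86814337, 1091.16606273]), 'orientation': array([ 0.70750062, -0.70205795,  0.06748833, -0.04475305])}
```

```bash
sleep 1; ls pics
```

```text
scene0.npy
scene0.png
top0.npy
top0.png
```

View pics/scene0.png

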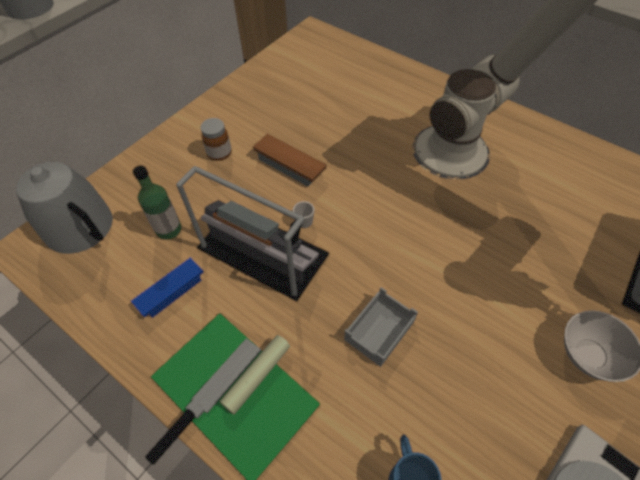

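View pics/top0.png

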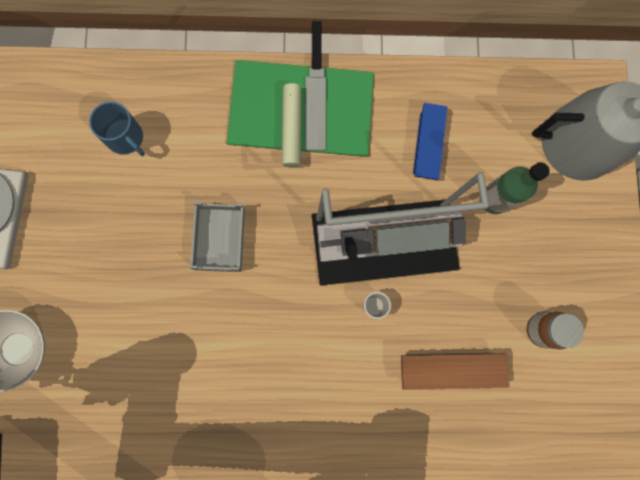

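Run:
```python
from h import *
def crop(n,x,y,w,h,s):
    im=load(n)['img'][y:y+h,x:x+w,::-1]; im=cv2.convertScaleAbs(im,alpha=1.5)
    im=cv2.resize(im,None,fx=s,fy=s,interpolation=cv2.INTER_CUBIC)
    for k in range(0,w,20): cv2.putText(im,str(x+k),(k*s,8),0,.3,(0,255,255)); cv2.line(im,(k*s,10),(k*s,16),(0,255,255))
    for k in range(0,h,20): cv2.putText(im,str(y+k),(0,k*s+4),0,.3,(0,255,255)); cv2.line(im,(20,k*s),(26,k*s),(0,255,255))
    return im
cv2.imwrite('pics/c1.png',crop('top0',305,165,198,145,4))
cv2.imwrite('pics/c2.png',crop('scene0',170,160,170,145,4))
```

```text
(no output)
```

View pics/c1.png

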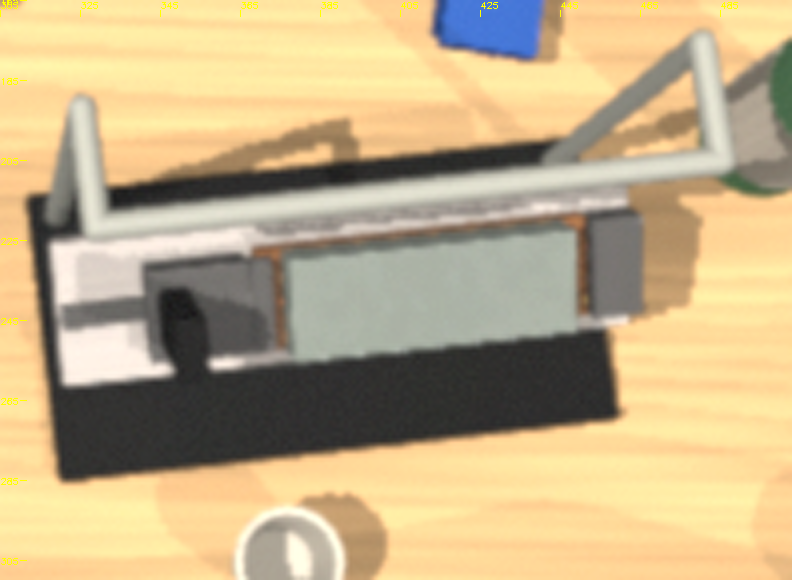

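View pics/c2.png

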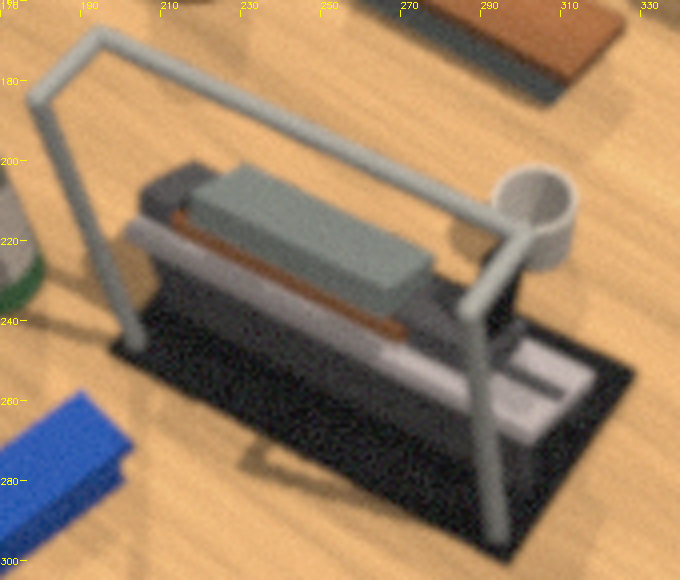

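```bash
cat >> h.py <<'E'
def ray(d,p):
    v=np.array([(p[0]-d['cx'])/d['fx'],(p[1]-d['cy'])/d['fy'],1.]); v=R.from_quat(d['orientation']).apply(v); return np.array(d['eye']),v/np.linalg.norm(v)
def wray(d,p,st):
    M=np.array(d['mount']); q=np.array([p[0]-d['cx'],p[1]-d['cy']]); r=np.hypot(*q); th=r/d['fx']
    v=np.r_[np.sin(th)*q/max(r,1e-9),np.cos(th)]; Rt=R.from_quat(st['ee_rot'])
    return Rt.apply(M[:3,3])+st['position'], Rt.apply(M[:3,:3]@v)
def tri(rays):
    A=sum(np.eye(3)-np.outer(v,v) for o,v in rays); b=sum((np.eye(3)-np.outer(v,v))@o for o,v in rays)
    p=np.linalg.solve(A,b); e=max(np.linalg.norm(np.cross(p-o,v)) for o,v in rays); return p,e
def onz(r,z): o,v=r; return o+v*(z-o[2])/v[2]
E
python3 - <<'E'
from h import *
T=load('top0');S=load('scene0')
t=lambda x,y:ray(T,(x/4+305,y/4+165)); s=lambda x,y:ray(S,(x/4+170,y/4+160))
P={'up+y':(t(288,252),s(390,290)),'up-y':(t(577,222),s(190,190)),'dn+y':(t(293,362),s(435,255)),'dn-y':(t(578,332),s(245,163)),
'rail+y':(t(95,228),s(522,238)),'rail-y':(t(720,164),s(103,38)),'bar+y':(t(82,103),s(474,305)),'bar-y':(t(702,38),s(38,98)),
'base+x+y':(t(30,200),s(508,562)),'base-x+y':(t(64,480),s(632,375)),'base+x-y':(t(558,145),s(112,345)),
'bed dn+y':(t(65,386),s(595,378)),'cup':(t(290,560),s(534,205))}
for k,v in P.items(): p,e=tri(v); print(k,p.round(1),round(e,1))
print('base-x-y',onz(t(618,415),8).round(1))
for p in((194,204),(243,206),(241,271),(191,268)): print('pan z45',onz(ray(T,p),52).round(1))
print(onz(t(190,350),140),onz(t(190,350),150))
# black jaw tab in scene
h=cv2.cvtColor(S['img'],cv2.COLOR_RGB2HSV)
# pan grey mask both views
for n,D,(x,y,w,hh) in(('top',T,(180,190,80,95)),('scene',S,(335,280,90,95))):
    c=D['img'][y:y+hh,x:x+w]; m=(cv2.cvtColor(c,cv2.COLOR_RGB2HSV)[:,:,1]<45).astype(np.uint8)*255
    cs,_=cv2.findContours(m,0,1); c=max(cs,key=cv2.contourArea); c=cv2.convexHull(c); print(n,cv2.minAreaRect(c+np.array([x,y])), cv2.approxPolyDP(c,3,True)[:,0].tolist(),(x,y))
E
```

```text
up+y [ 583.8 -168.2  118.6] 2.3
up-y [ 599.7 -304.   119.3] 1.5
dn+y [ 537.1 -175.7   92.6] 0.2
dn-y [ 552.6 -311.6   90.6] 0.8
rail+y [573.8 -73.6 231.9] 0.1
rail-y [ 603.4 -332.3  230.3] 0.9
bar+y [622.8 -65.6 239.9] 2.4
bar-y [ 655.2 -324.5  236.4] 1.6
base+x+y [631.4 -53.5   1. ] 1.3
base-x+y [487.3 -72.3  -1.2] 0.5
base+x-y [ 664.2 -331.2    9.8] 2.3
bed dn+y [528.8 -69.2  51.8] 1.5
cup [ 445.8 -180.1   41. ] 1.2
base-x-y [ 522.2 -355.8    8. ]
pan z45 [641.1 180.4  52. ]
pan z45 [638.2  84.3  52. ]
pan z45 [509.7  84.9  52. ]
pan z45 [514.7 181.2  52. ]
[ 536.12403995 -122.08288228  140.        ] [ 534.79914415 -120.98722987  150.        ]
top ((216.89846801757812, 236.32769775390625), (50.42224884033203, 67.11872863769531), 3.1798300743103027) [[15, 12], [62, 15], [60, 80], [10, 77]] (180, 190)
scene ((379.4286193847656, 324.7555236816406), (49.406124114990234, 64.62234497070312), 36.15818786621094) [[47, 9], [79, 30], [80, 35], [44, 84], [11, 60], [10, 50]] (335, 280)
```

>>> drive_tool:
  deltas:
    - [[1.5, 1.0, -1.0], [0, 0, 0]]
    - [[3, 2, -1.0], [0, 0, 0]]
    - [[4.0, 2.5, -0.7], [0, 0, 0]]
    - [[4.0, 2.5, -0.7], [0, 0, 0]]
    - [[4.0, 2.5, -0.7], [0, 0, 0]]
    - [[4.0, 2.5, -0.7], [0, 0, 0]]
    - [[4.0, 2.5, -0.7], [0, 0, 0]]
    - [[4.0, 2.5, -0.7], [0, 0, 0]]
    - [[4.0, 2.5, -0.7], [0, 0, 0]]
    - [[4.0, 2.5, -0.7], [0, 0, 0]]
    - [[4.0, 2.5, -0.7], [0, 0, 0]]
    - [[3, 2, -0.4], [0, 0, 0]]

```text
clock: 1.3
position: [532.9, 166.6, 319.4]
ee_rot: [0.983, -0.184, 0.001, -0.0]
contact_force: [0.6, 0.8, 0.2]
gripper_width: 85.4
grasp_force: 0.0
```

>>> drive_tool:
  deltas:
    - [[0, 0, 0], [0, 0, 7]]
    - [[0, 0, 0], [0, 0, 7]]
    - [[0, 0, 0], [0, 0, 7]]
    - [[0, 0, 0], [0, 0, 7]]
    - [[0, 0, 0], [0, 0, 7]]
    - [[0, 0, 0], [0, 0, 7]]
    - [[0, 0, 0], [0, 0, 7]]
    - [[0, 0, 0], [0, 0, 7]]
    - [[0, 0, 0], [0, 0, 7]]
    - [[0, 0, 0], [0, 0, 7]]
    - [[0, 0, 0], [0, 0, 0]]
    - [[0, 0, 0], [0, 0, 0]]

```text
clock: 2.5
position: [531.7, 169.1, 318.6]
ee_rot: [-0.701, 0.713, -0.0, 0.0]
contact_force: [0.1, 0.2, 0.1]
gripper_width: 85.5
grasp_force: 0.0
```

Run:
```python
from h import *
s=arm.read_state(); print(s['clock'],s['joints'].round(2),s['position'].round(1),R.from_quat(s['ee_rot']).as_matrix().round(3))
d=save('wrist','w1.png'); np.save('pics/w1_s.npy',s,allow_pickle=True); print({k:v for k,v in d.items() if k!='img'})
```

```text
2.5 [ 0.6   0.22 -0.01 -0.   -1.34 -0.62] [531.7 169.1 318.6] [[-0.018 -1.     0.   ]
 [-1.     0.018  0.   ]
 [-0.    -0.    -1.   ]]
{'fx': 371.64829954431775, 'fy': 371.64829954431775, 'cx': 324.1202408150068, 'cy': 235.1447613410523, 'mount': array([[-7.20440997e-04, -9.60459156e-01, -2.78419990e-01,
         7.06268431e+01],
       [ 9.99999156e-01, -9.93100973e-04,  8.38275060e-04,
        -1.42939165e-01],
       [-1.08162812e-03, -2.78419151e-01,  9.60459060e-01,
        -1.41828711e+02],
       [ 0.00000000e+00,  0.00000000e+00,  0.00000000e+00,
         1.00000000e+00]])}
```

View pics/w1.png

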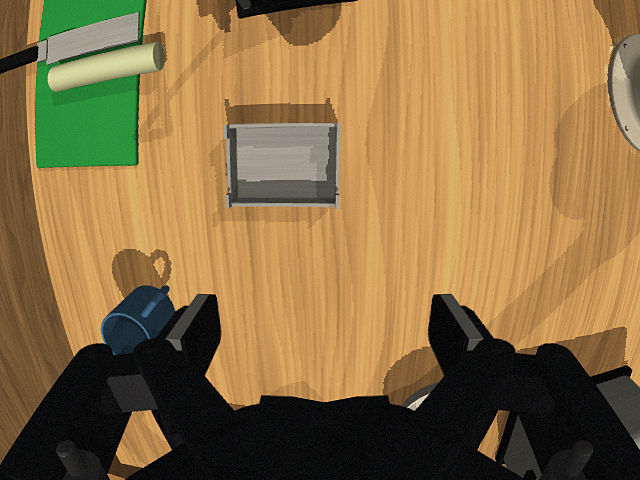

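Run:
```python
from h import *
T=load('top0');S=load('scene0');d=load('w1');s=load('w1_s')
W=[(227,124),(338,124),(338,206),(228,207)]   # wrist: world +x left? 
Tp=[(243,206),(241,271),(191,268),(194,204)]
a=[onz(wray(d,p,s),52) for p in W]; b=[onz(ray(T,p),52) for p in Tp]
for p,q,w,t in zip(a,b,W,Tp): print(p.round(1),q.round(1),tri([wray(d,w,s),ray(T,t)])[0].round(1))
for c in(a,b):
    c=np.array(c); u=c[0]+c[3]-c[1]-c[2]; v=c[3]+c[2]-c[0]-c[1]; print(c.mean(0).round(1),np.linalg.norm(u)/2,np.linalg.norm(v)/2,np.arctan2(u[1],u[0]),np.arctan2(-v[0],v[1]))
```

```text
[637.5  86.8  52. ] [638.2  84.3  52. ] [642.6  86.2  32.2]
[515.   91.8  52. ] [509.7  84.9  52. ] [513.8  90.4   3.4]
[516.2 183.1  52. ] [514.7 181.2  52. ] [515.7 184.   42.7]
[641.9 181.2  52. ] [641.1 180.4  52. ] [636.6 177.   71.6]
[577.7 135.7  52. ] 124.15382055024821 92.90566288828558 -0.02781074854258185 -0.03015894060120963
[575.9 132.7  52. ] 127.48423404265853 96.31053369393052 -0.005401049748559509 -0.040749149303956816
```

```bash
cat >> h.py <<'E'
yaw=0.115; BED=np.array([582.6,-238.3,75.])
xh=np.array([np.cos(yaw),np.sin(yaw),0]); yh=np.array([-np.sin(yaw),np.cos(yaw),0]); zz=np.array([0,0,1.])
n=-np.sin(np.radians(25))*xh+np.cos(np.radians(25))*zz; u=np.cos(np.radians(25))*xh+np.sin(np.radians(25))*zz
def B(a,b,c): return BED+a*u+b*yh+c*n       # point in bed frame (u uphill,y,n)
def inB(p): p=np.asarray(p)-BED; return np.array([p@u,p@yh,p@n])
RJ=np.c_[np.cross(yh,-n),yh,-n]             # jaw grip
RS=np.c_[-yh,np.cross(-n,-yh),-n]           # stone grip
def go(p,M):
    s=arm.read_state(); c=R.from_quat(s['ee_rot']).as_matrix(); rv=R.from_matrix(c.T@M).as_rotvec(degrees=True)
    d=np.asarray(p)-s['position']; print('t',s['clock'],'pos',s['position'].round(1),'rotvec',rv.round(2),'|',np.linalg.norm(rv).round(1),'shift cm after turn',(M.T@d/10).round(2),'before',(c.T@d/10).round(2),'F',s['contact_force'].round(1),'j',s['joints'].round(2))
E
python3 - <<'E'
from h import *
print(B(0,121,238),u,n); go(B(0,121,238),RJ)
E
```

```text
[ 468.79687779 -129.64081404  290.70125331] [0.90032143 0.10399582 0.42261826] [-0.41982678 -0.04849405  0.90630779]
t 2.55 pos [531.7 169.2 318.5] rotvec [ 17.95 -20.5   80.98] | 85.4 shift cm after turn [  9.95 -28.97  -1.57] before [29.99  5.76  2.78] F [ 0.2  0.2 -0.6] j [ 0.6   0.22 -0.01 -0.   -1.34 -0.62]
```

>>> drive_tool:
  deltas:
    - [[0, 0, 0], [1.5, -1.71, 6.75]]
    - [[0, 0, 0], [1.5, -1.71, 6.75]]
    - [[0, 0, 0], [1.5, -1.71, 6.75]]
    - [[0, 0, 0], [1.5, -1.71, 6.75]]
    - [[0, 0, 0], [1.5, -1.71, 6.75]]
    - [[0, 0, 0], [1.5, -1.71, 6.75]]
    - [[0, 0, 0], [1.5, -1.71, 6.75]]
    - [[0, 0, 0], [1.5, -1.71, 6.75]]
    - [[0, 0, 0], [1.5, -1.71, 6.75]]
    - [[0, 0, 0], [1.5, -1.71, 6.75]]
    - [[0, 0, 0], [1.5, -1.71, 6.75]]
    - [[0, 0, 0], [1.5, -1.71, 6.75]]

```text
clock: 3.75
position: [531.7, 169.4, 318.6]
ee_rot: [-0.053, 0.975, 0.012, 0.217]
contact_force: [0.0, 0.2, -0.2]
gripper_width: 85.2
grasp_force: 0.0
```

>>> drive_tool:
  deltas:
    - [[0.5, -1.5, -0.1], [0, 0, 0]]
    - [[1.0, -3, -0.2], [0, 0, 0]]
    - [[1.0, -3, -0.2], [0, 0, 0]]
    - [[1.0, -3, -0.2], [0, 0, 0]]
    - [[1.0, -3, -0.2], [0, 0, 0]]
    - [[1.0, -3, -0.2], [0, 0, 0]]
    - [[1.0, -3, -0.2], [0, 0, 0]]
    - [[1.0, -3, -0.2], [0, 0, 0]]
    - [[1.0, -3, -0.2], [0, 0, 0]]
    - [[1.0, -3, -0.1], [0, 0, 0]]
    - [[0.5, -0.5, 0], [0, 0, 0]]
    - [[0, 0, 0], [0, 0, 0]]
  claw: 5

```text
clock: 4.95
position: [466.1, -130.8, 292.4]
ee_rot: [-0.054, 0.975, 0.012, 0.216]
contact_force: [0.0, -0.1, 0.2]
gripper_width: 50.0
grasp_force: 0.0
```

Run:
```python
from h import *
go(B(0,121,238),RJ)
s=arm.read_state();d=save('wrist','w2.png'); np.save('pics/w2_s.npy',s,allow_pickle=True)
d1=load('w1')['img'][100:230,205:360]; m=(cv2.cvtColor(d1,cv2.COLOR_RGB2HSV)[:,:,1]<60).astype(np.uint8)
cs,_=cv2.findContours(m,0,1); c=cv2.convexHull(max(cs,key=cv2.contourArea)); print((cv2.approxPolyDP(c,3,True)[:,0]+[205,100]).tolist())
```

```text
t 4.95 pos [ 466.1 -130.8  292.4] rotvec [-0.11  0.03 -0.17] | 0.2 shift cm after turn [-0.18  0.08  0.27] before [-0.18  0.08  0.27] F [ 0.  -0.1  0.2] j [ 0.04 -0.1  -0.47 -0.04 -0.76 -1.48]
[[340, 124], [338, 208], [226, 207], [223, 125]]
```

View pics/w2.png

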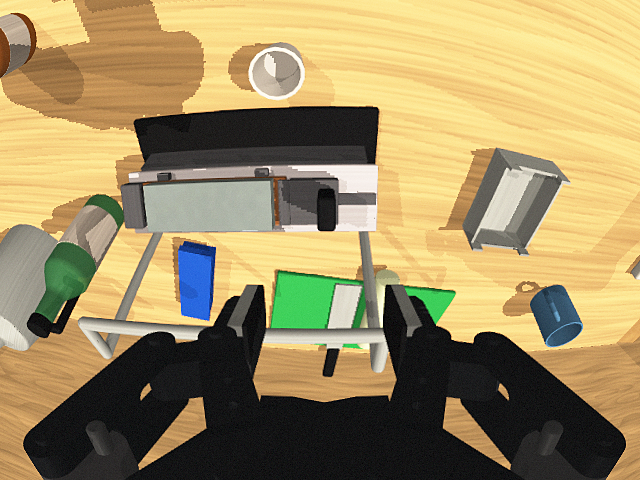

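Run:
```python
from h import *
T=load('top0');d=load('w2');s=load('w2_s')
def atn(r,c): o,v=r; return o+v*((BED+c*n-o)@n)/(v@n)
for p in((145,180),(270,177),(272,230),(147,232)): print('stone',inB(atn(wray(d,p,s),34)).round(1))
for p in((164,176),(262,173)): print('stops n10',inB(atn(wray(d,p,s),10)).round(1))
p,e=tri([wray(d,(327,210),s),ray(T,(190/4+305,347/4+165))]); print('tab top',inB(p).round(1),e,p)
g=cv2.cvtColor(d['img'],cv2.COLOR_RGB2GRAY)
print(g[195,308:345].tolist());print(g[225,308:345].tolist());print(g[180:240,327].tolist())
for c in(70,78,85): print(c,inB(atn(wray(d,(318,210),s),c)).round(1),inB(atn(wray(d,(336,210),s),c)).round(1),inB(atn(wray(d,(327,188),s),c)).round(1),inB(atn(wray(d,(327,231),s),c)).round(1))
t1,e=tri([wray(d,(145,180),s),ray(T,(449.5,248))]);print(inB(t1),e); t1,e=tri([wray(d,(270,177),s),ray(T,(378.3,255.5))]);print(inB(t1),e)
```

```text
stone [-31.  -63.3  34. ]
stone [-29.4  68.5  34. ]
stone [22.7 68.6 34. ]
stone [ 24.2 -67.6  34. ]
stops n10 [-31.4 -51.9  10. ]
stops n10 [-30.7  56.7  10. ]
tab top [ -3.6 121.   65.5] 1.309563816015719 [ 538.00875872 -121.6200249   132.87412226]
[68, 72, 70, 67, 69, 66, 65, 72, 67, 52, 3, 11, 12, 15, 14, 15, 10, 12, 13, 7, 18, 10, 15, 13, 22, 2, 25, 64, 99, 100, 78, 86, 84, 91, 88, 91, 90]
[230, 229, 229, 228, 227, 230, 229, 235, 220, 101, 1, 25, 27, 30, 29, 29, 27, 30, 31, 35, 29, 32, 32, 38, 37, 31, 9, 71, 248, 220, 245, 244, 240, 239, 239, 239, 239]
[93, 114, 109, 119, 117, 71, 62, 58, 37, 5, 20, 16, 11, 0, 15, 7, 9, 20, 19, 20, 30, 35, 30, 33, 37, 34, 30, 28, 28, 31, 32, 28, 26, 21, 29, 30, 32, 31, 32, 28, 31, 28, 32, 30, 29, 35, 34, 32, 28, 31, 1, 156, 221, 225, 222, 216, 213, 212, 207, 210]
70 [ -4.9 114.5  70. ] [ -4.8 130.   70. ] [-24.  122.3  70. ] [ 13.9 122.3  70. ]
78 [ -6.6 114.7  78. ] [ -6.6 129.8  78. ] [-25.3 122.3  78. ] [ 11.7 122.2  78. ]
85 [ -8.2 114.8  85. ] [ -8.1 129.6  85. ] [-26.4 122.2  85. ] [  9.7 122.2  85. ]
[-29.99017629 -71.60775874  21.28224917] 1.5106068276833384
[-28.56276203  66.8784236   27.39068095] 0.5731938413397217
```

Run:
```python
from h import *
T=load('top0');d=load('w2');s=load('w2_s')
p,e=tri([wray(d,(327,215),s),ray(T,(190/4+305,347/4+165))]); print('tab top',inB(p).round(1),e)
go(B(-1,122.3,40),RJ)
```

```text
tab top [ -1.  121.5  73.1] 0.7855264569756838
t 5.0 pos [ 466.5 -130.1  292.5] rotvec [-0.1   0.04 -0.11] | 0.2 shift cm after turn [-0.04  0.15 20.06] before [-2.000e-02  1.800e-01  2.006e+01] F [-0.6  0.7 -0.5] j [ 0.05 -0.1  -0.47 -0.04 -0.76 -1.48]
```

>>> drive_tool:
  deltas:
    - [[0, 0.1, 2], [0, 0, 0]]
    - [[0, 0, 3], [0, 0, 0]]
    - [[0, 0, 3], [0, 0, 0]]
    - [[0, 0, 3], [0, 0, 0]]
    - [[0, 0, 3], [0, 0, 0]]
    - [[0, 0, 2], [0, 0, 0]]
    - [[0, 0, 1.6], [0, 0, 0]]
    - [[0, 0, 1], [0, 0, 0]]
    - [[0, 0, 1], [0, 0, 0]]
    - [[0, 0, 0], [0, 0, 0]]

```text
clock: 6.0
position: [549.2, -118.7, 113.9]
ee_rot: [-0.056, 0.975, 0.012, 0.216]
contact_force: [0.1, 0.0, 0.1]
gripper_width: 50.5
grasp_force: 0.0
```

>>> drive_tool:
  deltas:
    - [[0, 0, 0], [0, 0, 0]]
    - [[0, 0, 0], [0, 0, 0]]
    - [[0, 0, 0], [0, 0, 0]]
    - [[0, 0, 0], [0, 0, 0]]
    - [[0, 0, 0], [0, 0, 0]]
    - [[0, 0, 0], [0, 0, 0]]
    - [[0, 0, 0], [0, 0, 0]]
    - [[0, 0, 0], [0, 0, 0]]
  claw: 1

```text
clock: 6.8
position: [549.4, -119.4, 115.9]
ee_rot: [-0.055, 0.974, 0.012, 0.217]
contact_force: [-3.8, -0.1, 6.5]
gripper_width: 14.9
grasp_force: 59.1
```

Run:
```python
from h import *
go(B(-1,122.3,44),RJ); print(inB(arm.read_state()['position']))
```

```text
t 6.8 pos [ 549.4 -119.4  115.9] rotvec [-0.09  0.12 -0.06] | 0.2 shift cm after turn [0.07 0.04 0.12] before [0.07 0.04 0.12] F [-3.8 -0.1  6.5] j [ 0.06  0.25 -0.59 -0.07 -0.29 -1.45]
[ -0.28911321 121.91889838  45.23912226]
```

>>> drive_tool:
  deltas:
    - [[0, 0.2, 0], [0, 0, 0]]
    - [[0, 0.4, 0], [0, 0, 0]]
    - [[0, 0.5, 0], [0, 0, 0]]
    - [[0, 0.5, 0], [0, 0, 0]]
    - [[0, 0.5, 0], [0, 0, 0]]
    - [[0, 0.5, 0], [0, 0, 0]]
    - [[0, 0.4, 0], [0, 0, 0]]
    - [[0, 0.4, 0], [0, 0, 0]]
    - [[0, 0.2, 0], [0, 0, 0]]
    - [[0, 0, 0], [0, 0, 0]]
    - [[0, 0, 0], [0, 0, 0]]

```text
clock: 7.9
position: [545.1, -83.9, 115.9]
ee_rot: [-0.055, 0.975, 0.012, 0.217]
contact_force: [-4.7, -0.8, 8.3]
gripper_width: 15.2
grasp_force: 59.5
```

>>> drive_tool:
  deltas:
    - [[0, 0, 0], [0, 0, 0]]
    - [[0, 0, 0], [0, 0, 0]]
    - [[0, 0, 0], [0, 0, 0]]
    - [[0, 0, 0], [0, 0, 0]]
    - [[0, 0, 0], [0, 0, 0]]
  claw: 4.5

```text
clock: 8.4
position: [545.2, -83.5, 114.7]
ee_rot: [-0.055, 0.975, 0.012, 0.216]
contact_force: [-0.3, -0.0, 0.0]
gripper_width: 44.9
grasp_force: 0.0
```

>>> drive_tool:
  deltas:
    - [[0, 0, -1], [0, 0, 0]]
    - [[0, 0, -2.5], [0, 0, 0]]
    - [[0, 0, -3], [0, 0, 0]]
    - [[0, 0, -3], [0, 0, 0]]
    - [[0, 0, -3], [0, 0, 0]]
    - [[0, 0, -3], [0, 0, 0]]
    - [[0, 0, -2.5], [0, 0, 0]]
    - [[0, 0, 0], [0, 0, 0]]
    - [[0, 0, 0], [0, 0, 0]]

```text
clock: 9.3
position: [469.0, -92.0, 278.7]
ee_rot: [-0.055, 0.974, 0.012, 0.217]
contact_force: [0.1, -0.2, -0.2]
gripper_width: 44.8
grasp_force: 0.0
```

Run:
```python
from h import *
s=arm.read_state();d=save('wrist','w3.png'); np.save('pics/w3_s.npy',s,allow_pickle=True)
go(B(-1,0,200),RS)
```

```text
t 9.35 pos [468.9 -92.  277.6] rotvec [-5.000e-02 -3.000e-02 -9.014e+01] | 90.1 shift cm after turn [15.84 -0.06  2.43] before [ -0.09 -15.84   2.44] F [-0.2 -0.3 -1. ] j [ 0.16 -0.11 -0.55  0.03 -0.7  -1.64]
```

View pics/w3.png

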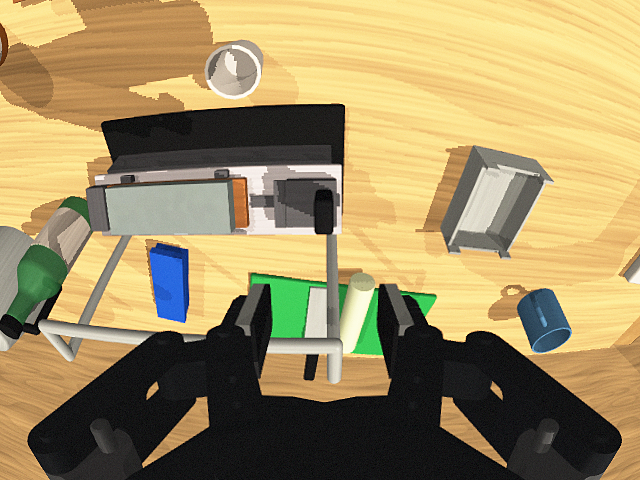

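>>> drive_tool:
  deltas:
    - [[0, -1.5, 0], [0, 0, 0]]
    - [[0, -3, 0], [0, 0, 0]]
    - [[0, -3.5, 0], [0, 0, 0]]
    - [[0, -3.5, 0], [0, 0, 0]]
    - [[0, -3, 0], [0, 0, 0]]
    - [[0, -1.3, 0], [0, 0, 0]]
    - [[0, 0, 0], [0, 0, 0]]
  claw: 6.2

```text
clock: 10.05
position: [487.1, -250.7, 275.7]
ee_rot: [-0.053, 0.975, 0.012, 0.215]
contact_force: [-0.7, -0.4, -0.0]
gripper_width: 62.1
grasp_force: 0.0
```

>>> drive_tool:
  deltas:
    - [[0, 0, 0], [0, 0, -7.5]]
    - [[0, 0, 0], [0, 0, -7.5]]
    - [[0, 0, 0], [0, 0, -7.5]]
    - [[0, 0, 0], [0, 0, -7.5]]
    - [[0, 0, 0], [0, 0, -7.5]]
    - [[0, 0, 0], [0, 0, -7.5]]
    - [[0, 0, 0], [0, 0, -7.5]]
    - [[0, 0, 0], [0, 0, -7.5]]
    - [[0, 0, 0], [0, 0, -7.5]]
    - [[0, 0, 0], [0, 0, -7.5]]
    - [[0, 0, 0], [0, 0, -7.5]]
    - [[0, 0, 0], [0, 0, -7.5]]

```text
clock: 11.25
position: [486.8, -248.0, 276.6]
ee_rot: [0.73, -0.648, 0.144, -0.161]
contact_force: [-0.4, -0.5, -0.3]
gripper_width: 62.2
grasp_force: 0.0
```

>>> drive_tool:
  deltas:
    - [[0, 0, 0], [0, 0, 0]]
    - [[0, 0, 0], [0, 0, 0]]

```text
clock: 11.45
position: [487.0, -248.4, 277.2]
ee_rot: [0.727, -0.651, 0.144, -0.162]
contact_force: [0.3, 0.6, 0.1]
gripper_width: 62.3
grasp_force: 0.0
```

Run:
```python
from h import *
s=arm.read_state();d=save('wrist','w4.png'); np.save('pics/w4_s.npy',s,allow_pickle=True)
go(B(-1,0.5,150),RS)
```

```text
t 11.5 pos [ 487.1 -248.5  277.4] rotvec [ 0.02 -0.04 -0.23] | 0.2 shift cm after turn [ 0.03 -0.05  7.4 ] before [ 0.03 -0.06  7.4 ] F [-0.2 -0.2  0.1] j [-0.27  0.06 -0.29 -0.22 -0.82  0.5 ]
```

View pics/w4.png

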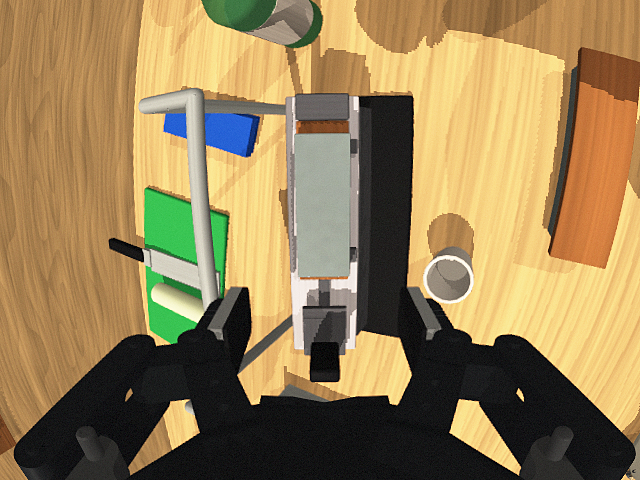

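Run:
```python
from h import *
d=load('w4');s=load('w4_s')
def atn(r,c): o,v=r; return o+v*((BED+c*n-o)@n)/(v@n)
im=d['img'][100:300,270:375]; hsv=cv2.cvtColor(im,cv2.COLOR_RGB2HSV).astype(int)
r,g,b=[im[:,:,i].astype(int) for i in range(3)]
m=((g-r>4)&(g>90)).astype(np.uint8)
m=cv2.morphologyEx(m,cv2.MORPH_OPEN,np.ones((3,3)))
cs,_=cv2.findContours(m,0,1);c=max(cs,key=cv2.contourArea);bx=cv2.boxPoints(cv2.minAreaRect(c))+[270,100]
q=[]
for p in bx: q.append(inB(atn(wray(d,p,s),34))); print(p.round(1),q[-1].round(1))
print(np.mean(q,0))
```

```text
[295. 134.] [ 23.1 -66.8  34. ]
[349. 134.] [-24.6 -66.5  34. ]
[349. 241.] [-25.5  32.2  34. ]
[295. 241.] [25.  31.9 34. ]
[ -0.49753465 -17.290838    34.        ]
```

>>> drive_tool:
  deltas:
    - [[0, 0, 1.5], [0, 0, -0.2]]
    - [[0, 0, 2.5], [0, 0, 0]]
    - [[0, 0, 3], [0, 0, 0]]
    - [[0, 0, 2.5], [0, 0, 0]]
    - [[0, 0, 2.5], [0, 0, 0]]
    - [[0, 0, 2], [0, 0, 0]]
    - [[0, 0, 1], [0, 0, 0]]
    - [[0, 0, 0], [0, 0, 0]]

```text
clock: 12.3
position: [549.9, -241.6, 140.4]
ee_rot: [0.729, -0.65, 0.143, -0.161]
contact_force: [-0.2, -0.0, 0.6]
gripper_width: 61.9
grasp_force: 0.0
```

Run:
```python
from h import *
go(B(-0.5,0,3),RS)
```

```text
t 12.3 pos [ 549.9 -241.6  140.4] rotvec [ 0.14 -0.01  0.02] | 0.1 shift cm after turn [ 0.05 -0.16  7.01] before [ 0.05 -0.18  7.01] F [-0.2 -0.   0.6] j [-0.23  0.29 -0.36 -0.28 -0.53  0.56]
```

>>> drive_tool:
  deltas:
    - [[0, -0.1, 1.5], [0, 0, 0]]
    - [[0, 0, 1.5], [0, 0, 0]]
    - [[0, 0, 1.2], [0, 0, 0]]
    - [[0, 0, 1.0], [0, 0, 0]]
    - [[0, 0, 0.8], [0, 0, 0]]
    - [[0, 0, 0.6], [0, 0, 0]]
    - [[0, 0, 0.3], [0, 0, 0]]
    - [[0, 0, 0], [0, 0, 0]]

```text
clock: 13.1
position: [580.2, -238.6, 79.6]
ee_rot: [0.729, -0.649, 0.145, -0.161]
contact_force: [-0.7, 0.1, 0.3]
gripper_width: 61.7
grasp_force: 0.0
```

Run:
```python
from h import *
go(B(-0.5,0,3),RS)
```

```text
t 13.1 pos [ 580.2 -238.6   79.6] rotvec [-0.01 -0.07  0.08] | 0.1 shift cm after turn [0.   0.03 0.22] before [0.   0.03 0.22] F [-0.7  0.1  0.3] j [-0.21  0.42 -0.34 -0.34 -0.42  0.61]
```

>>> drive_tool:
  deltas:
    - [[0, 0, 0], [0, 0, 0]]
    - [[0, 0, 0], [0, 0, 0]]
    - [[0, 0, 0], [0, 0, 0]]
    - [[0, 0, 0], [0, 0, 0]]
    - [[0, 0, 0], [0, 0, 0]]
    - [[0, 0, 0], [0, 0, 0]]
  claw: 3.5

```text
clock: 13.7
position: [579.8, -238.6, 80.3]
ee_rot: [0.729, -0.649, 0.145, -0.161]
contact_force: [-5.0, 1.0, 6.2]
gripper_width: 49.0
grasp_force: 65.8
```

Run:
```python
from h import *
go(B(-0.5,0,150),RS); s=arm.read_state(); np.save('pics/grasp_s.npy',s,allow_pickle=True); print(inB(s['position']))
```

```text
t 13.7 pos [ 579.8 -238.6   80.3] rotvec [-0.02 -0.06  0.09] | 0.1 shift cm after turn [ 1.00e-02  2.00e-02 -1.44e+01] before [  0.02   0.02 -14.4 ] F [-5.   1.   6.2] j [-0.21  0.41 -0.34 -0.34 -0.42  0.61]
[-0.2975778   0.06130008  6.02564825]
```

>>> drive_tool:
  deltas:
    - [[0, 0, -0.3], [0, 0, 0]]
    - [[0, 0, -0.7], [0, 0, 0]]
    - [[0, 0, -1.2], [0, 0, 0]]
    - [[0, 0, -1.8], [0, 0, 0]]
    - [[0, 0, -2], [0, 0, 0]]
    - [[0, 0, -2.2], [0, 0, 0]]
    - [[0, 0, -2.5], [0, 0, 0]]
    - [[0, 0, -2.5], [0, 0, 0]]
    - [[0, 0, -2.5], [0, 0, 0]]
    - [[0, 0, -2.2], [0, 0, 0]]
    - [[0, 0, -1.5], [0, 0, 0]]
    - [[0, 0, -0.6], [0, 0, 0]]

```text
clock: 14.9
position: [495.1, -248.2, 263.1]
ee_rot: [0.729, -0.649, 0.146, -0.162]
contact_force: [-0.4, -0.8, -4.9]
gripper_width: 49.0
grasp_force: 64.7
```

```bash
cat >> h.py <<'E'
def RP(a): x=np.array([np.cos(a),np.sin(a),0]); return np.c_[x,np.cross(-zz,x),-zz]   # tool down, tool x at angle a
E
python3 - <<'E'
from h import *
a=-0.025; PAN=np.array([577,134.3,0])
print(arm.read_state()['gripper_width'],inB(arm.read_state()['position']))
go(PAN+[0,0,250],RP(a))
d1=load('w1');s1=load('w1_s')
for z in(40,52):
  c=np.array([onz(wray(d1,p,s1),z) for p in((223,125),(340,124),(338,208),(226,207))]); print(z,c.mean(0),c.round(1).tolist())
E
```

```text
48.95705582179953 [ -0.29296517   0.23794602 207.67288115]
t 14.9 pos [ 495.1 -248.2  263.1] rotvec [-20.56 -18.09 -80.51] | 85.0 shift cm after turn [  7.23 -38.44   1.31] before [-37.05 -10.83   6.42] F [-0.4 -0.8 -4.9] j [-0.27  0.08 -0.3  -0.22 -0.79  0.51]
40 [580.3137188  137.61880956  40.        ] [[645.4, 87.3, 40.0], [512.3, 91.6, 40.0], [515.8, 188.0, 40.0], [647.7, 183.6, 40.0]]
52 [578.89469283 136.5009984   52.        ] [[642.2, 87.6, 52.0], [512.9, 91.8, 52.0], [516.2, 185.4, 52.0], [644.3, 181.1, 52.0]]
```

>>> drive_tool:
  deltas:
    - [[-1, 0, -0.2], [0, 0, 0]]
    - [[-2, 0, -0.2], [0, 0, 0]]
    - [[-3, 0, 0], [0, 0, 0]]
    - [[-4, 0, 0], [0, 0, 0]]
    - [[-4, 0, 0], [0, 0, 0]]
    - [[-4, 0, 0], [0, 0, 0]]
    - [[-4, 0, 0], [0, 0, 0]]
    - [[-4, 0, 0], [0, 0, 0]]
    - [[-4, 0, 0], [0, 0, 0]]
    - [[-3.5, 0, 0], [0, 0, 0]]
    - [[-2.3, 0, 0], [0, 0, 0]]
    - [[-1.2, 0, 0], [0, 0, 0]]

```text
clock: 16.1
position: [450.3, 121.3, 262.9]
ee_rot: [0.73, -0.648, 0.144, -0.161]
contact_force: [0.9, -1.5, -4.4]
gripper_width: 48.7
grasp_force: 64.5
```

Run:
```python
from h import *
print(arm.read_state()['gripper_width'],inB(arm.read_state()['position']))
go(np.array([577.5,134.8,200]),RP(-0.03))
```

```text
48.74197718290458 [ -2.31937144 372.36887331 208.36828635]
t 16.1 pos [450.3 121.3 262.9] rotvec [-20.49 -17.79 -80.07] | 84.5 shift cm after turn [12.67 -1.73  6.29] before [ 0.15 -8.95 11.09] F [ 0.9 -1.5 -4.4] j [ 0.75 -0.13 -0.74  0.43 -0.65 -0.94]
```

>>> drive_tool:
  deltas:
    - [[0, 0, 0], [-1.7, -1.48, -6.67]]
    - [[0, 0, 0], [-1.7, -1.48, -6.67]]
    - [[0, 0, 0], [-1.7, -1.48, -6.67]]
    - [[0, 0, 0], [-1.7, -1.48, -6.67]]
    - [[0, 0, 0], [-1.7, -1.48, -6.67]]
    - [[0, 0, 0], [-1.7, -1.48, -6.67]]
    - [[0, 0, 0], [-1.7, -1.48, -6.67]]
    - [[0, 0, 0], [-1.7, -1.48, -6.67]]
    - [[0, 0, 0], [-1.7, -1.48, -6.67]]
    - [[0, 0, 0], [-1.7, -1.48, -6.67]]
    - [[0, 0, 0], [-1.7, -1.48, -6.67]]
    - [[0, 0, 0], [-1.7, -1.48, -6.67]]

```text
clock: 17.3
position: [451.2, 119.8, 263.1]
ee_rot: [1.0, -0.015, 0.0, -0.0]
contact_force: [-1.7, 0.0, -5.0]
gripper_width: 49.0
grasp_force: 64.5
```

>>> drive_tool:
  deltas:
    - [[1, 0, 0.2], [0, 0, 0]]
    - [[2, -0.2, 0.5], [0, 0, 0]]
    - [[2.5, -0.5, 1], [0, 0, 0]]
    - [[2.5, -0.5, 1.5], [0, 0, 0]]
    - [[2.5, -0.5, 1.5], [0, 0, 0]]
    - [[1.5, 0, 1.2], [0, 0, 0]]
    - [[0.7, 0, 0.4], [0, 0, 0]]
    - [[0, 0, 0], [0, 0, 0]]
    - [[0, 0, 0], [0, 0, 0]]

```text
clock: 18.2
position: [579.1, 132.1, 201.7]
ee_rot: [1.0, -0.017, 0.002, -0.001]
contact_force: [0.0, 0.1, -4.3]
gripper_width: 49.3
grasp_force: 64.5
```

Run:
```python
from h import *
go(np.array([577.5,134.8,66]),RP(-0.03))
a=save('top','top1.png')['img'][150:320,150:290,::-1]; b=save('scene','scene1.png')['img'][240:400,310:450,::-1]
cv2.imwrite('pics/c3.png',np.hstack([cv2.resize(x,(400,480),interpolation=2) for x in(a,b)]))
```

```text
t 18.2 pos [579.1 132.1 201.7] rotvec [-0.07 -0.18 -0.25] | 0.3 shift cm after turn [-0.17 -0.27 13.57] before [-0.21 -0.25 13.57] F [ 0.   0.1 -4.3] j [ 0.5   0.35 -0.12  0.   -1.1   1.04]
```

View pics/c3.png

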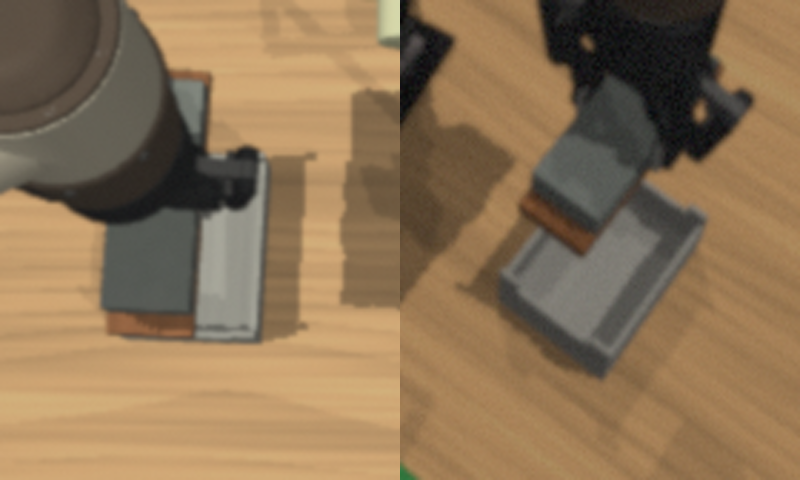

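>>> drive_tool:
  deltas:
    - [[-0.2, -0.2, 1], [0, 0, -0.2]]
    - [[0, 0, 2], [0, 0, 0]]
    - [[0, 0, 2.5], [0, 0, 0]]
    - [[0, 0, 2.5], [0, 0, 0]]
    - [[0, 0, 2], [0, 0, 0]]
    - [[0, 0, 1.5], [0, 0, 0]]
    - [[0, 0, 0.7], [0, 0, 0]]
    - [[0, 0, 0], [0, 0, 0]]
    - [[0, 0, 0], [0, 0, 0]]

```text
clock: 19.2
position: [578.3, 134.6, 80.4]
ee_rot: [1.0, -0.015, 0.002, -0.001]
contact_force: [-0.4, 0.2, -4.8]
gripper_width: 48.8
grasp_force: 64.5
```

Run:
```python
from h import *
go(np.array([577.5,134.8,46]),RP(-0.03))
a=save('top','top2.png')['img'][170:310,150:290,::-1]; b=save('scene','scene2.png')['img'][240:400,310:450,::-1]
cv2.imwrite('pics/c4.png',np.hstack([cv2.resize(x,(400,560),interpolation=2) for x in(cv2.resize(a,(400,400)),b)]) if 0 else np.hstack([cv2.resize(a,(400,400),interpolation=2),cv2.resize(b[:140],(400,400),interpolation=2)]))
```

```text
t 19.2 pos [578.3 134.6  80.4] rotvec [-0.09 -0.26  0.03] | 0.3 shift cm after turn [-0.08 -0.02  3.44] before [-0.1  -0.01  3.44] F [-0.4  0.2 -4.8] j [ 0.5   0.48 -0.26  0.   -0.83  1.04]
```

View pics/c4.png

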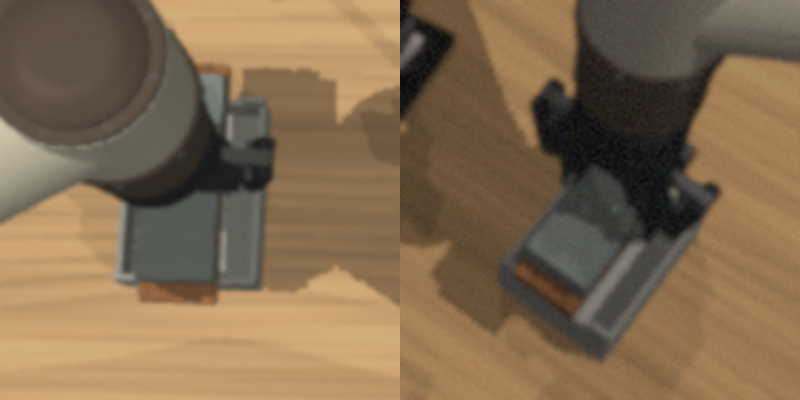

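Run:
```python
from h import *
T=load('top2'); k=140/400
f=lambda x,y,z: onz(ray(T,(150+x*k,170+y*k)),z)
a,b=f(139,301,74),f(216,303,74); print('board end',a.round(1),b.round(1),((a+b)/2).round(1),np.linalg.norm(a-b))
c,d=f(115,282,52),f(262,290,52); print('pan end',c.round(1),d.round(1),((c+d)/2).round(1),np.linalg.norm(c-d))
g=f(268,97,52); print('pan far right',g.round(1)); print('board far end right',f(230,66,86).round(1))
s=arm.read_state(); M=R.from_quat(s['ee_rot']).as_matrix(); print('pred board end',(s['position']+M@[-80,0,6]).round(1))
```

```text
board end [498.7 162.1  74. ] [497.7 111.4  74. ] [498.2 136.8  74. ] 50.6455737035053
pan end [513.3 182.6  52. ] [508.7  83.5  52. ] [511. 133.  52.] 99.167526547684
pan far right [642.4  82.8  52. ]
board far end right [655.7 105.4  86. ]
pred board end [498.6 137.1  74.3]
```

>>> drive_tool:
  deltas:
    - [[-0.1, 0.15, 0.5], [0, 0, 0]]
    - [[0, 0, 0.8], [0, 0, 0]]
    - [[0, 0, 0.7], [0, 0, 0]]
    - [[0, 0, 0.5], [0, 0, 0]]
    - [[0, 0, 0.3], [0, 0, 0]]
    - [[0, 0, 0.2], [0, 0, 0]]
    - [[0, 0, 0], [0, 0, 0]]
    - [[0, 0, 0], [0, 0, 0]]

```text
clock: 20.1
position: [577.0, 132.9, 49.6]
ee_rot: [1.0, -0.015, 0.002, -0.001]
contact_force: [-0.5, -0.1, -4.2]
gripper_width: 49.0
grasp_force: 64.5
```

>>> drive_tool:
  deltas:
    - [[0, 0, 0.1], [0, 0, 0]]
    - [[0, 0, 0.1], [0, 0, 0]]
    - [[0, 0, 0.1], [0, 0, 0]]
    - [[0, 0, 0], [0, 0, 0]]
    - [[0, 0, 0], [0, 0, 0]]

```text
clock: 20.6
position: [576.8, 132.8, 46.5]
ee_rot: [1.0, -0.015, 0.001, -0.0]
contact_force: [0.4, 0.5, -4.0]
gripper_width: 49.0
grasp_force: 64.5
```

>>> drive_tool:
  deltas:
    - [[0, 0, 0.1], [0, 0, 0]]
    - [[0, 0, 0], [0, 0, 0]]
    - [[0, 0, 0], [0, 0, 0]]

```text
clock: 20.9
position: [577.0, 132.9, 45.9]
ee_rot: [1.0, -0.015, 0.002, -0.001]
contact_force: [-1.3, 0.2, -1.6]
gripper_width: 49.3
grasp_force: 64.7
```

>>> drive_tool:
  deltas:
    - [[0, 0, 0.1], [0, 0, 0]]
    - [[0, 0, 0], [0, 0, 0]]
    - [[0, 0, 0], [0, 0, 0]]

```text
clock: 21.2
position: [577.0, 132.9, 45.8]
ee_rot: [1.0, -0.015, 0.002, -0.001]
contact_force: [-3.0, -0.2, 6.3]
gripper_width: 49.3
grasp_force: 65.7
```

>>> drive_tool:
  deltas:
    - [[0, 0, 0], [0, 0, 0]]
    - [[0, 0, 0], [0, 0, 0]]
    - [[0, 0, 0], [0, 0, 0]]
    - [[0, 0, 0], [0, 0, 0]]
    - [[0, 0, 0], [0, 0, 0]]
  claw: 6.2

```text
clock: 21.7
position: [577.0, 132.8, 44.4]
ee_rot: [1.0, -0.015, 0.002, -0.001]
contact_force: [0.1, 0.4, -0.9]
gripper_width: 62.0
grasp_force: 0.0
```

>>> drive_tool:
  deltas:
    - [[0, 0, -0.5], [0, 0, 0]]
    - [[0, 0, -1], [0, 0, 0]]
    - [[0, 0, -2], [0, 0, 0]]
    - [[0, 0, -3], [0, 0, 0]]
    - [[0, 0, -3], [0, 0, 0]]
    - [[0, 0, -3], [0, 0, 0]]
    - [[0, 0, -2], [0, 0, 0]]
    - [[-3, 0, -1], [0, 0, 0]]
    - [[-4, 0, -1], [0, 0, 0]]
    - [[-4, 0, 0], [0, 0, 0]]
    - [[-3, 0, 0], [0, 0, 0]]
    - [[0, 0, 0], [0, 0, 0]]

```text
clock: 22.9
position: [433.3, 136.2, 210.4]
ee_rot: [1.0, -0.014, 0.002, -0.001]
contact_force: [1.1, 0.6, 0.4]
gripper_width: 61.7
grasp_force: 0.0
```

>>> drive_tool:
  deltas:
    - [[-1, 3, -1], [0, 0, 0]]
    - [[-1, 4, -1], [0, 0, 0]]
    - [[-1, 4, -1], [0, 0, 0]]
    - [[-1, 4, 0], [0, 0, 0]]
    - [[0, 3, 0], [0, 0, 0]]
    - [[0, 2, 0], [0, 0, 0]]
    - [[0, 0, 0], [0, 0, 0]]

```text
clock: 23.6
position: [390.6, -63.6, 239.6]
ee_rot: [1.0, -0.017, 0.002, -0.0]
contact_force: [-0.1, 0.4, -0.9]
gripper_width: 62.1
grasp_force: 0.0
```

Run:
```python
from h import *
s=arm.read_state(); print(s['clock'],s['position'],s['contact_force'])
T=save('top','top3.png'); S=save('scene','scene3.png')
im=T['img'][180:300,170:270]; hsv=cv2.cvtColor(im,cv2.COLOR_RGB2HSV)
print('\n'.join(' '.join('%3d'%v for v in r) for r in im[10:110:6,15:85:2,0]))
r,g,b=[im[:,:,i].astype(int) for i in range(3)]
m=((r-b>40)&(r<170)).astype(np.uint8)
for n_,mm,z in(('pan/stone low-sat',(hsv[:,:,1]<60),52),('stone',(g-r>2)&(g>70),74)):
    cs,_=cv2.findContours(mm.astype(np.uint8),0,1)
    for c in cs:
        if cv2.contourArea(c)>400: print(n_,cv2.minAreaRect(c),[onz(ray(T,p+[170,180]),z)[:2].round(1).tolist() for p in cv2.boxPoints(cv2.minAreaRect(c))])
```

```text
23.6 [390.58751417 -63.64280902 239.57351294] [-0.1008605   0.36014411 -0.8542533 ]
178 177 177 176 176 176 175 174 174 174 173 172 173 172 172 172 172 170 175 185 189 189 189 189 189 189 190 189 189 189 189 189 189 188 188
170 172 171 170 170 171 172 172 174 174 172 162 149 148 149 166 168 169 168 168 169 168 164 170 188 193 194 194 194 194 193 195 194 193 195
188 188 187 186 172 155 158 160 158 170 140 113 115 115 116 119 125 127 126 126 127 128 128 102  95 110 117 129 128 128 128 128 129 144 147
182 184 183 184 178 143  79  68  72  75 107 113 112 113 113 113 114 114 115 125 128 126 126  81  73  73  70  69  99  93 126 130 131 130 130
159 160 159 159 156 133  69  80  93  94 112 115 115 114 113 113 115 114 115 115 117 120 119  75  91  98  96 100 105  84 110 114 115 115 115
178 177 177 176 165 117  66  87  94  99 113 113 114 115 114 115 115 115 114 114 115 116 105  75  93  97  96 101 104  84 121 125 125 125 125
178 177 177 175 156  99  67  89  93 101 115 114 114 112 113 114 113 113 113 114 113 115 103  68  94  96  95  97  89  81 113 126 132 132 132
186 187 187 184 151  87  72  92  94 
[... 1017 characters left out ...]
53 156 157 144 120 135 132 132 132 130 132 131 132 147 186 193 193
194 195 196 196 197 198 197 199 199 200 201 201 202 203 203 203 204 205 205 205 205 205 205 206 206 207 206 207 207 206 206 207 207 207 207
204 204 204 204 203 204 205 205 206 205 204 204 206 205 206 206 206 206 205 206 206 206 206 207 207 206 207 206 207 206 207 207 206 207 207
pan/stone low-sat ((47.24454116821289, 55.52346420288086), (50.64405822753906, 70.61971282958984), 3.6329505443573) [[512.4, 183.5], [651.8, 180.4], [646.6, 81.0], [507.0, 86.2]]
stone ((45.739654541015625, 55.425865173339844), (26.424909591674805, 68.52860260009766), 3.3664605617523193) [[511.0, 159.0], [643.4, 156.3], [641.0, 105.5], [508.5, 109.3]]
```

```bash
python3 -c "
from bench import arm
print(arm.job_done())"
```

```text
the job is handed in; nothing more can be done
None
```

I slid the jaw about 36 mm open, laid the stone face up in both pan notches (centred within about 3 mm by the top camera), and handed the job in at about 24 s; no verdict came back.

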